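Make up three hardware kits for the stair and shelves

ROBOT

A 7-joint arm with a two-finger parallel gripper is mounted at the origin on the work surface. World frame = base frame: x ahead of the robot, y to its left, z up, the work surface at z = 0. Lengths are in m, angles in rad, forces in N, time in s.
With the tool pointing down it reaches from about 0.4 to 0.85 m from the base axis. Payload 10.4 kg.
Tool frame: the origin (TCP) lies at the very end of the fingers, on their centre line; the grasp point (between the pads) lies 19 mm behind it; x points along the fingers, y is the direction in which the jaws open and shut, and the axes are right-handed (so a half turn about x gives the same grasp; the last joint's range is limited). The gripper opens to 85 mm and grips with 20 to 120 N. Pads are 22 mm wide; open, the fingers measure 114 mm over their backs; the gripper's body (76 mm by 85 mm) begins 54 mm behind the grasp point. The pads swing forward as they close: fully open they stand 13 mm farther back than shut.
Start: joints at [1.31, 0.332, -0.065, 1.46, 0.022, 1.35, -0.088], TCP at [0.147, -0.607, 0.231] pointing down, gripper open.
Joint ranges: [-2.6, 2.6], [-0.5, 2.12], [-1.47, 1.34], [0.16, 2.42], [-1.27, 4.41], [0.06, 2.06], [-2.6, 2.6]. Speed limits (rad/s): [2.22, 2.22, 2.79, 2.79, 3.14, 3.14, 3.14].

INTERFACE

Orientations are given as a unit quaternion [x, y, z, w].
In Python, from workcell import monitor, camera, ticket, regions_of gives the robot as it stands.
- The arm moves only by the tool step_arm, never from a script. Its argument "increments" is a list of rows, each a list of 5 numbers: the finger opening in m, from 0 to 0.0854, then the shift along the world's x, y, z in m, then the turn about the world's z in rad. A call has 1 to 12 rows; each row shifts and turns the commanded pose from where the row before left it; what a row does not reach is not made up. A row lasts 1/12 s, in which the tool goes at most 41.7 mm and 7.16 degrees, less where a joint would pass 70% of its speed; a pose out of reach is approached as far as the arm can. A call with a gripper value outside its range is refused whole. The fingers move at their own pace and stop on an object; "force" is the grip in N (left out, the last holds). Time passes only in rows, so rows that do not move let the fingers close. It gives the time, the measured TCP pose, the force and the opening at its end, in the units of the state.
- monitor.get_obs(): the state, without advancing time (a new reading comes with each control period).
- camera(name): name is "scene" or "side" or "wrist"; returns a dict with "color" (384x512x3 uint8, red, green, blue), "range_z" (384x512 float32, m along the optical axis (not along the pixel's ray), 0 where there is no reading), "fx", "fy", "cx", "cy" (pixels), "cam_to_world" (4x4, takes a point from camera to world coordinates). Camera axes: x right, y up, looking along -z (the intrinsics and any distortion apply to the point x, -y, -z); pixel columns grow to the right and rows downward; lengths in m; the calibration is good to about 2 mm. A picture is of the moment at which its call begins.
- ticket.hand_in(): hands the job in, once; it reports no verdict.
Trained networks look in a picture, given as the dict that the camera call returned (one of the last four; its "shot" number tells which), for a name from the list of things; names that differ only in an ending like _2 or _b are one class to them, and where a whole thing is asked for, a point or a joint stands for the part that bears it (a point fixed in the world has none). Each returns a list of dicts, best first, with "p" (0 to 1); they miss things now and then, are a little off and sometimes report something else, mostly with a low value. They report only what shows in the picture. A call takes as long as a camera call.
- regions_of(picture, query): "region" (384x512 bool, what is visible of it) and "centre" ([row, column] in pixels, amid what is visible of it).
The state is a dict: "clock": time; "joint_pos": joint angles; "joint_velocities": joint speeds; "tau": joint torques, N m; "position": TCP position; "ee_rot": TCP orientation; "ft_force": force on the tool from outside, world axes, zero at the start; "torque": the same for the moment, N m; "grip_width": opening from 0.0 (shut) to 1.0 (fully open).
Only numpy, scipy, OpenCV 4.12 (cv2) and the standard library are available. Lean on these libraries where they do the work, as an engineer would, in place of code of your own. Each camera call takes 0.05 s, during which the arm holds its last target. There are 200 camera calls.

TASK

Make up three kits of hardware on the desk: for the landing rail, the level square iron shoe and the larger round oak rosette in the square tray; for the sloping rail, the pitched iron shoe and the oval rosette in the oblong tray; for the shelf, the larger brass bracket in the round dish. Lay every piece right way up and flat on the floor of its tray, none on top of another, and leave the small round rosette and the small bracket where they are.

Things in the scene. Friction and masses are not known exactly. Their poses are not given: they have to be found in the camera images.
- oblong_tray: Oblong open plywood tray, outside 110 mm along its x and 190 mm along its y (inside 102 x 182 mm), fixed to the desk; origin at the centre of its underside, z up; floor 4 mm thick, so things inside rest with their undersides at z = 4 mm; walls 4 mm thick, rim 22 mm above the desk.
- square_tray: Square open plywood tray, outside 130 x 130 mm (inside 122 x 122 mm), sides along its x and y, fixed to the desk; origin at the centre of its underside, z up; floor 4 mm thick, so things inside rest with their undersides at z = 4 mm; walls 4 mm thick, rim 22 mm above the desk.
- round_dish: Round open plywood dish, outside diameter 140 mm at the foot and 150 mm at the rim (inside about 132 mm at the floor), fixed to the desk; origin at the centre of its underside, z up; floor 4 mm thick, so things inside rest with their undersides at z = 4 mm; walls 4 mm thick, rim 22 mm above the desk.
- level_shoe: Level baluster shoe of dark iron: square foot 40 x 40 x 14 mm with sides along its x and y, on it a centred upright square collar 28 x 28 mm up to 31 mm high with a dark square bore in its top. About 0.12 kg. Loose; origin at the centre of its underside, z up; any yaw at the start.
- pitched_shoe: Pitched baluster shoe of dark iron: oblong foot 56 mm along its x, 40 mm along its y, 14 mm high, on it a 28 mm square collar leaning 0.6 rad towards +x, within the foot's width, top corner 39 mm high. About 0.15 kg. Loose; origin at the centre of its underside, z up; any yaw at the start.
- round_rosette: The larger of two round oak wall rosettes: disc of diameter 56 mm, 14 mm high, with a centred step of diameter 42 mm up to 20 mm high. About 0.05 kg. Loose; origin at the centre of its underside, z up; any yaw at the start.
- oval_rosette: Oval oak wall rosette: round-ended plate 70 mm along its x, 46 mm wide along its y (straight sides over the middle 24 mm), 14 mm high, with a similar smaller step up to 20 mm high. About 0.06 kg. Loose; origin at the centre of its underside, z up; any yaw at the start.
- large_bracket: The larger of two L-shaped brass shelf brackets, on its side (the L is seen from above): bars 8 mm thick, 22 mm high, outline 80 mm (x) by 60 mm (y); origin at the centre of that rectangle, on the underside. Long leg along x at y = -30 to -22 mm, full length; short leg along y at x = -40 to -32 mm, up to y = +30 mm. About 0.15 kg. Loose; any yaw at the start.
- small_rosette: Spare, stays where it is: the smaller round oak rosette, disc of diameter 34 mm, 14 mm high, with a step of diameter 24 mm up to 20 mm high. Loose; origin at the centre of its underside, z up; any yaw at the start.
- small_bracket: Spare, stays where it is: the smaller L-shaped brass bracket, same form as the large one, outline 46 mm (x) by 36 mm (y), bars 8 mm thick and 22 mm high, origin at the centre of the outline on the underside. Loose; any yaw at the start.

How it is judged:
At the end, for the whole second after the job is handed in: Each of the five pieces lies inside its own tray, its underside within 4 mm of the tray's floor, tilted less than 0.1 rad, at rest and released; the small rosette and the small bracket are within 20 mm of where they started (x of level_shoe in the frame of square_tray between -0.06 and 0.06 m and y of level_shoe in the frame of square_tray between -0.06 and 0.06 m and z of level_shoe in the frame of square_tray between 0 and 0.008 m and angle between each of level_shoe, round_rosette, pitched_shoe, oval_rosette, large_bracket's own z axis and vertical below 0.1 rad and linear speed of each of level_shoe, round_rosette, pitched_shoe, oval_rosette, large_bracket below 0.02 m/s and contact force between each of level_shoe, round_rosette, pitched_shoe, oval_rosette, large_bracket and the fingers below 0.05 N and x of round_rosette in the frame of square_tray between -0.06 and 0.06 m and y of round_rosette in the frame of square_tray between -0.06 and 0.06 m and z of round_rosette in the frame of square_tray between 0 and 0.008 m and x of pitched_shoe in the frame of oblong_tray between -0.05 and 0.05 m and y of pitched_shoe in the frame of oblong_tray between -0.09 and 0.09 m and z of pitched_shoe in the frame of oblong_tray between 0 and 0.008 m and x of oval_rosette in the frame of oblong_tray between -0.05 and 0.05 m and y of oval_rosette in the frame of oblong_tray between -0.09 and 0.09 m and z of oval_rosette in the frame of oblong_tray between 0 and 0.008 m and x of large_bracket in the frame of round_dish between -0.06 and 0.06 m and y of large_bracket in the frame of round_dish between -0.06 and 0.06 m and z of large_bracket in the frame of round_dish between 0 and 0.008 m and distance of each of small_rosette, small_bracket from where it was at the start of the episode below 0.02 m); the robot touches nothing.
It fails at once if a spare (small rosette) is moved by more than 30 mm (distance of small_rosette from where it was at the start of the episode above 0.03 m).
It fails at once if a spare (small bracket) is moved by more than 30 mm (distance of small_bracket from where it was at the start of the episode above 0.03 m).
It also fails if it takes over 115 s, if anything falls off the work surface, if the arm or the gripper's body presses on something with over 40 N, if the wrist force passes 120 N, or if a joint passes its speed limit or range.

## Working session

There is one attempt and no reset: what is moved stays moved. The work goes in short steps, Python scripts to look and compute and a tool call to move; the robot and the scene stay as the last step left them, time stands still between calls to the robot, and variables do not carry over. Pictures are saved under pics/ and viewed, about 12 in all and at most 16, crops included, and the job is handed in when it is done.

Besides the shell and the picture viewer there is one more tool, called after "Request:" in YAML: its name, and indented under it one key for each argument. step_arm: Moves the arm, as the interface text tells. Its arguments: {"type":"object","properties":{"increments":{"type":"array"},"force":{"type":"number"}},"required":["increments"]}

```bash
ls; mkdir -p pics
cat > h.py <<'E'
import numpy as np, cv2
from workcell import monitor, camera, ticket, regions_of
def cloud(p):
    z=p["range_z"]; r,c=np.mgrid[:384,:512]
    P=np.stack([(c-p["cx"])/p["fx"]*z, -(r-p["cy"])/p["fy"]*z, -z, np.ones_like(z)],-1)
    W=P@np.array(p["cam_to_world"]).T
    W=W[...,:3]; W[z<=0]=np.nan
    return W
def save(p,n,s=1.5): cv2.imwrite("pics/"+n,cv2.resize(p["color"][...,::-1],None,fx=s,fy=s))
N="oblong_tray square_tray round_dish level_shoe pitched_shoe round_rosette oval_rosette large_bracket small_rosette small_bracket".split()
E
python3 - <<'E'
from h import *
o=monitor.get_obs(); print({k:np.round(v,3) for k,v in o.items()})
for cam in ["scene","side"]:
    p=camera(cam); save(p,cam+"0.png"); W=cloud(p); print(cam,[k for k in p if k not in("color","range_z")],np.round(p["cam_to_world"],3).tolist(),p["fx"])
    for n in N:
        for d in regions_of(p,n)[:3]:
            w=W[d["region"]]; w=w[~np.isnan(w[:,0])]
            if len(w)<5: continue
            m=w[w[:,2]>0.005] if (w[:,2]>.005).sum()>5 else w
            (c,s,a)=cv2.minAreaRect((m[:,:2]*1000).astype(np.float32))
            print(n,round(d["p"],2),np.round(d["centre"]),len(w),"med",np.round(np.median(m,0),3),"rect",np.round(c),np.round(s),round(a),"zmax",np.round(np.percentile(m[:,2],98),3))
E
```

```text
pics
{'clock': np.float64(0.0), 'joint_pos': array([ 1.31 ,  0.333, -0.065,  1.461,  0.022,  1.35 , -0.088]), 'joint_velocities': array([ 0.001,  0.002,  0.   , -0.   , -0.001,  0.   ,  0.   ]), 'tau': array([ 0.0000e+00, -6.2545e+01,  4.9000e-02, -3.9162e+01,  1.6000e-02,
        1.0000e-02,  0.0000e+00]), 'position': array([ 0.147, -0.607,  0.23 ]), 'ee_rot': array([-0.702, -0.084,  0.702, -0.083]), 'ft_force': array([ 0.045, -0.365, -0.534]), 'torque': array([ 0.002, -0.005,  0.017]), 'grip_width': np.float64(1.002)}
scene ['fx', 'fy', 'cx', 'cy', 'cam_to_world', 'shot'] [[-0.769, -0.38, 0.513, 1.148], [0.639, -0.477, 0.604, 0.746], [0.015, 0.793, 0.609, 0.804], [0.0, 0.0, 0.0, 1.0]] 406.11642806399067
oblong_tray 0.71 [255. 274.] 2803 med [0.627 0.228 0.009] rect [629. 224.] [113. 194.] 2 zmax 0.024
square_tray 0.87 [178. 177.] 1196 med [ 0.65  -0.233  0.009] rect [ 651. -230.] [132. 137.] 1 zmax 0.025
square_tray 0.66 [276. 350.] 280 med [0.532 0.398 0.02 ] rect [523. 394.] [41. 39.] 19 zmax 0.034
round_dish 0.56 [212. 216.] 1535 med [0.642 0.002 0.008] rect [644.   9.] [150. 14
[... 1737 characters left out ...]
 [331. 237.] 766 med [0.344 0.306 0.015] rect [349. 299.] [56. 42.] 80 zmax 0.037
round_rosette 0.89 [178. 315.] 315 med [ 0.415 -0.159  0.017] rect [ 416. -165.] [53. 52.] 26 zmax 0.021
oval_rosette 0.61 [254. 244.] 575 med [0.437 0.15  0.017] rect [439. 145.] [67. 49.] 38 zmax 0.021
large_bracket 0.51 [126. 324.] 275 med [ 0.502 -0.363  0.017] rect [ 505. -383.] [99. 52.] 46 zmax 0.024
small_bracket 0.76 [214. 279.] 231 med [0.439 0.004 0.018] rect [449.  -1.] [36. 47.] 52 zmax 0.023
small_bracket 0.31 [126. 324.] 210 med [ 0.499 -0.363  0.017] rect [ 504. -384.] [99. 49.] 50 zmax 0.024
small_bracket 0.27 [160. 360.] 129 med [ 0.361 -0.281  0.014] rect [ 362. -285.] [29. 34.] 87 zmax 0.022
```

Run:
```python
from h import *
ps=[camera("scene"),camera("side")]
C=[]
for p in ps:
    W=cloud(p).reshape(-1,3); C.append(np.c_[W,p["color"].reshape(-1,3)])
A=np.vstack(C); A=A[~np.isnan(A[:,0])]
# top-down map, 1 px = 1.5 mm; rows = x descending, cols = y descending
k=(A[:,2]>.006)&(A[:,2]<.06)&(A[:,0]>.28)&(A[:,0]<.76)&(abs(A[:,1])<.48)
B=A[np.abs(A[:,2])<.06]
im=np.zeros((340,640,3),np.uint8)
def px(q): return ((.76-q[:,0])/.0015).astype(int),((.48-q[:,1])/.0015).astype(int)
r,c=px(B); ok=(r>=0)&(r<340)&(c>=0)&(c<640); im[r[ok],c[ok]]=B[ok][:,[5,4,3]]
top=np.vstack([im]); 
a=cv2.resize(ps[0]["color"],(400,300))[...,::-1]; b=cv2.resize(ps[1]["color"],(400,300))[...,::-1]
bot=np.hstack([a,b]); im=cv2.resize(im,(565,300)); canvas=np.zeros((600,800,3),np.uint8); canvas[:300]=bot; canvas[300:,:565]=im
cv2.imwrite("pics/all1.png",canvas)
from scipy.optimize import minimize
from scipy.spatial import cKDTree
def sd_box(q,cx,cy,hx,hy):
    d=np.abs(q-[cx,cy])-[hx,hy]; return np.minimum(d.max(1),0)+np.linalg.norm(np.maximum(d,0),axis=1)
shapes={"large_bracket":((.505,-.385),lambda q:np.minimum(sd_box(q,0,-.026,.04,.004),sd_box(q,-.036,0,.004,.03)),.018),
"small_bracket":((.449,-.001),lambda q:np.minimum(sd_box(q,0,-.014,.023,.004),sd_box(q,-.019,0,.004,.018)),.018)}
for n,(c0,f,zt) in shapes.items():
  for src in (A,C[0],C[1]):
    q=src[(np.hypot(src[:,0]-c0[0],src[:,1]-c0[1])<.065)&(src[:,2]>zt)&(src[:,2]<.03)][:,:2]
    def cost(v):
        c,s=np.cos(v[2]),np.sin(v[2]); l=(q-v[:2])@np.array([[c,-s],[s,c]]); return np.mean(np.minimum(np.maximum(f(l),-.001),.015)**1*(f(l)>0)+0)*1e3+ np.mean(np.maximum(f(l),0)**2)*1e5
    best=min((minimize(cost,[*c0,y],method="Nelder-Mead",options=dict(initial_simplex=[[*c0,y],[c0[0]+.01,c0[1],y],[c0[0],c0[1]+.01,y],[*c0,y+.3]])) for y in np.arange(0,6.28,.4)),key=lambda r:r.fun)
    print(n,len(q),np.round(best.x[:2]*1000,1),np.round(np.degrees(best.x[2])%360,1),round(best.fun,3))
# tray rims per camera
for i,Cc in enumerate(C):
    for n,c0,R,z0,z1 in [("sq",(.65,-.23),.085,.017,.028),("ob",(.628,.225),.12,.017,.028),("dish",(.643,.009),.085,.017,.028),("lev_top",(.52,.395),.04,.028,.037),("lev",(.52,.395),.04,.004,.037),("pit",(.35,.298),.045,.004,.045),("pit_collar",(.35,.298),.045,.022,.045),("rnd",(.418,-.165),.045,.0165,.03),("oval",(.44,.145),.05,.0165,.03),("srnd",(.363,-.285),.03,.0165,.03)]:
        q=Cc[(np.hypot(Cc[:,0]-c0[0],Cc[:,1]-c0[1])<R)&(Cc[:,2]>z0)&(Cc[:,2]<z1)]
        if len(q)<6: print(i,n,len(q));continue
        c,s,a=cv2.minAreaRect((q[:,:2]*1000).astype(np.float32)); print(i,n,len(q),np.round(c,1),np.round(s),round(a,1),"zmed",round(np.median(q[:,2])*1000,1))
```

```text
large_bracket 162 [ 521.8 -395.8] 262.9 0.363
large_bracket 67 [ 523.  -395.8] 263.8 0.459
large_bracket 95 [ 520.2 -395.7] 263.1 0.184
small_bracket 151 [451.3  -1.8] 321.0 0.174
small_bracket 54 [453.   -2.5] 320.1 0.286
small_bracket 97 [450.8  -2.2] 321.7 0.06
0 sq 243 [ 650.  -231.8] [133. 138.] 0.4 zmed 21.7
0 ob 499 [628.5 223.2] [113. 195.] 1.6 zmed 21.6
0 dish 267 [644.4   9.7] [148. 148.] 37.3 zmed 21.6
0 lev_top 111 [521.7 393.1] [32. 28.] 19.5 zmed 31.4
0 lev 289 [521.8 395.6] [48. 70.] 26.3 zmed 17.5
0 pit 275 [351.4 299.3] [65. 63.] 45.1 zmed 15.7
0 pit_collar 105 [352.6 302.7] [32. 29.] 78.5 zmed 31.1
0 rnd 85 [ 420.6 -164.7] [46. 52.] 65.8 zmed 20.8
0 oval 131 [441.7 147.3] [61. 39.] 29.2 zmed 20.6
0 srnd 23 [ 365.8 -286.9] [26. 20.] 88.9 zmed 20.9
1 sq 276 [ 648.9 -230.5] [133. 135.] 1.2 zmed 20.1
1 ob 641 [627.4 225. ] [114. 193.] 2.1 zmed 20.5
1 dish 324 [640.8  10.6] [146. 150.] 40.3 zmed 20.5
1 lev_top 215 [520.4 394.4] [29. 29.] 20.5 zmed 30.3
1 lev 531 [520.6 393.9] [41. 42.] 20.6 zmed 21.4
1 pit 702 [349.1 300.4] [61. 41.] 79.3 zmed 15.2
1 pit_collar 282 [349.7 302.6] [34. 30.] 80.5 zmed 30.6
1 rnd 144 [ 418.2 -166.7] [42. 40.] 75.1 zmed 19.2
1 oval 293 [440.3 145.7] [51. 47.] 1.9 zmed 19.4
1 srnd 47 [ 361.4 -287.3] [21. 27.] 23.2 zmed 18.9
```

View pics/all1.png

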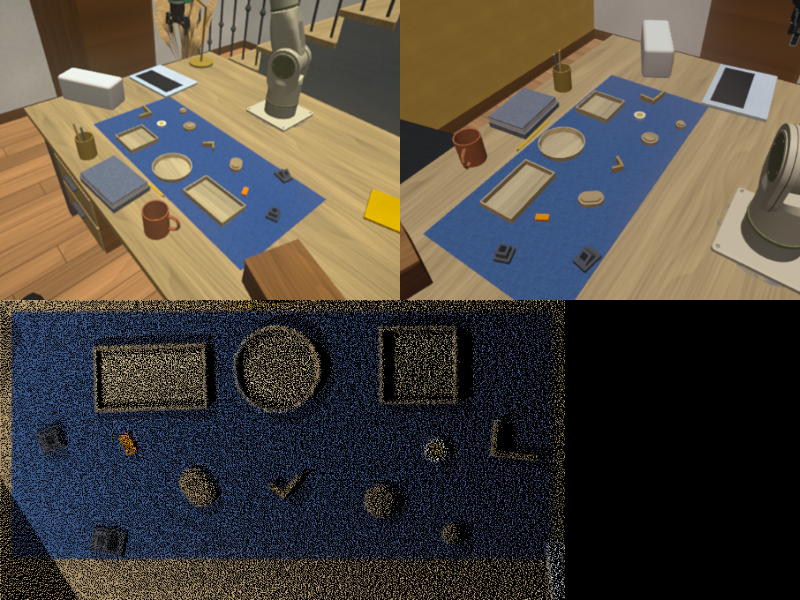

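Request:
step_arm:
  increments:
    - [0.05,0.029,0.0187,-0.009,0.1]
    - [0.05,0.029,0.0187,-0.009,0.1]
    - [0.05,0.029,0.0187,-0.009,0.1]
    - [0.05,0.029,0.0187,-0.009,0.1]
    - [0.05,0.029,0.0187,-0.009,0.1]
    - [0.05,0.029,0.0187,-0.009,0.1]
    - [0.05,0.029,0.0187,-0.009,0.1]
    - [0.05,0.029,0.0187,-0.009,0.1]
    - [0.05,0.029,0.0187,-0.009,0.1]
    - [0.05,0.029,0.0187,-0.009,0.1]
    - [0.05,0.029,0.0187,-0.009,0.1]
    - [0.05,0.029,0.0187,-0.009,0.1]
  force: 50

```text
clock: 2.2
position: [0.4965, -0.3821, 0.1231]
ee_rot: [0.531, 0.467, -0.531, 0.467]
ft_force: [0.6, -0.6, -0.2]
grip_width: 0.584
```

Run:
```python
from h import *
p=camera("wrist"); save(p,"w1.png",1); W=cloud(p); print(monitor.get_obs()["position"])
for n in ["large_bracket"]:
  for d in regions_of(p,n)[:2]:
    w=W[d["region"]]; w=w[w[:,2]>.012]; print(d["p"],d["centre"],len(w),cv2.minAreaRect((w[:,:2]*1000).astype(np.float32)),np.median(w,0))
q=W.reshape(-1,3); q=q[(q[:,2]>.012)&(q[:,2]<.03)]
for y in np.arange(-.44,-.33,.01):
    m=q[(abs(q[:,1]-y)<.005)&(abs(q[:,0]-.51)<.06)]
    if len(m)>3: print(round(y,3),len(m),np.round(np.percentile(m[:,0],[3,50,97])*1000,1))
```

```text
[ 0.50218579 -0.37505681  0.12125833]
0.69 [170.2, 255.7] 1168 ((521.6173706054688, -397.1683349609375), (80.15823364257812, 59.03277587890625), 82.37979888916016) [ 0.50197652 -0.36513918  0.0211247 ]
-0.43 60 [488.5 492.2 495.9]
-0.42 77 [489.6 493.4 497.2]
-0.41 75 [490.6 494.5 498.3]
-0.4 77 [491.1 494.9 498.6]
-0.39 77 [492.6 496.3 499.9]
-0.38 80 [493.9 497.5 501.2]
-0.37 159 [495.5 502.6 554.2]
-0.36 568 [498.2 522.2 552.7]
-0.35 12 [497.5 499.4 502.6]
```

View pics/w1.png

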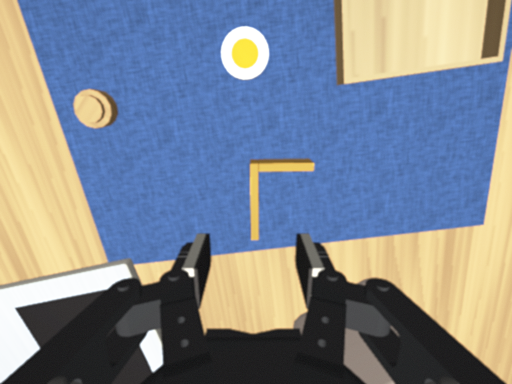

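Request:
step_arm:
  increments:
    - [0.05,0,0,-0.02,0]
    - [0.05,0,0,-0.02,0]
    - [0.05,0,0,-0.02,0]
    - [0.05,0,0,-0.02,0]
    - [0.05,0,0,-0.01,0]
    - [0.05,0,0,0,0]
    - [0.05,0,0,0,0]

```text
clock: 2.88
position: [0.4952, -0.3832, 0.0336]
ee_rot: [0.532, 0.466, -0.532, 0.466]
ft_force: [0.1, -0.4, -0.1]
grip_width: 0.587
```

Request:
step_arm:
  increments:
    - [0.05,0.002,0,-0.012,0]
    - [0.05,0,0,-0.012,0]
    - [0.05,0,0,-0.0065,0]
    - [0.05,0,0,0,0]
    - [0,0,0,0,0]
    - [0,0,0,0,0]
    - [0,0,0,0,0]
    - [0,0,0,0,0]
    - [0,0,0,0,0]
    - [0,0,0,0,0]

```text
clock: 3.72
position: [0.4977, -0.3832, 0.0035]
ee_rot: [0.532, 0.465, -0.532, 0.466]
ft_force: [-0.6, -0.1, 5.2]
grip_width: 0.081
```

Request:
step_arm:
  increments:
    - [0,0,0,0.02,0]
    - [0,0,0,0.03,0]
    - [0,0.004,0.016,0.03,0]
    - [0,0.0117,0.039,0,0]
    - [0,0.0117,0.039,0,0]
    - [0,0.0117,0.039,0,0]
    - [0,0.0117,0.039,0,0]
    - [0,0.0117,0.039,0,0]
    - [0,0.0117,0.039,0,0]
    - [0,0.0117,0.039,0,0]
    - [0,0.0117,0.039,0,0]
    - [0,0.0117,0.039,0,0]

```text
clock: 4.72
position: [0.6065, -0.0143, 0.0827]
ee_rot: [-0.532, -0.466, 0.532, -0.466]
ft_force: [1.3, -0.3, -0.8]
grip_width: 0.077
```

Request:
step_arm:
  increments:
    - [0,0.0117,0.036,-0.01,0]
    - [0,0,0,-0.02,0]
    - [0,0,0,-0.02,0]
    - [0,0,0,0,0]
    - [0,0,0,0,0]

```text
clock: 5.13
position: [0.6172, 0.0195, 0.0319]
ee_rot: [-0.531, -0.466, 0.533, -0.465]
ft_force: [0.6, 0.1, -0.7]
grip_width: 0.08
```

Request:
step_arm:
  increments:
    - [0,0.001,0.003,-0.012,0]
    - [0,0,0,-0.008,0]
    - [0,0,0,-0.004,0]
    - [0,0,0,0,0]
    - [0.03,0,0,0,0]
    - [0.03,0,0,0,0]
    - [0.03,0,0,0.001,0]
    - [0.03,0,0,0.03,0]
    - [0.03,0,0,0.04,0]
    - [0.075,-0.02,-0.02,0.02,0]

```text
clock: 5.97
position: [0.6025, 0.0078, 0.1046]
ee_rot: [0.533, 0.466, -0.528, 0.468]
ft_force: [0.2, 1.5, 1.2]
grip_width: 0.478
```

Run:
```python
from h import *
p=camera("wrist"); W=cloud(p); o=monitor.get_obs(); print(o["position"],o["grip_width"])
for d in regions_of(p,"large_bracket")[:1]:
    w=W[d["region"]]; w=w[w[:,2]>.015]; print(d["p"],len(w),cv2.minAreaRect((w[:,:2]*1000).astype(np.float32)),np.percentile(w[:,2],[10,50,90]))
save(p,"w2.png",1)
p=camera("side"); W=cloud(p); o=monitor.get_obs(); print(o["position"],o["grip_width"])
for d in regions_of(p,"large_bracket")[:1]:
    w=W[d["region"]]; w=w[w[:,2]>.015]; print(d["p"],len(w),cv2.minAreaRect((w[:,:2]*1000).astype(np.float32)),np.percentile(w[:,2],[10,50,90]))
```

```text
[6.00176401e-01 5.53027566e-04 1.06849345e-01] 0.5634641134566114
0.89 1525 ((642.767822265625, 7.958320617675781), (79.98171997070312, 59.88752746582031), 82.02688598632812) [0.02330986 0.02517555 0.02603645]
[0.60000776 0.00126988 0.10225583] 0.7338071035664236
0.6 210 ((625.2255859375, 24.051284790039062), (95.28872680664062, 48.07984161376953), 46.546268463134766) [0.01726407 0.02368404 0.02633251]
```

View pics/w2.png

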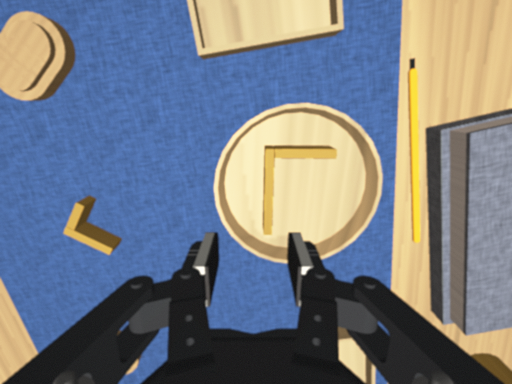

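Request:
step_arm:
  increments:
    - [0.082,-0.0226,-0.021,-0.003,0.016]
    - [0.082,-0.0226,-0.021,-0.003,0.016]
    - [0.082,-0.0226,-0.021,-0.003,0.016]
    - [0.082,-0.0226,-0.021,-0.003,0.016]
    - [0.082,-0.0226,-0.021,-0.003,0.016]
    - [0.082,-0.0226,-0.021,-0.003,0.016]
    - [0.082,-0.0226,-0.021,-0.003,0.016]
    - [0.082,-0.0226,-0.021,-0.003,0.016]
    - [0.082,0,0,0,0]
    - [0.082,0,0,0,0]
    - [0.082,0,0,0,0]

```text
clock: 7.08
position: [0.4189, -0.1642, 0.0754]
ee_rot: [0.501, 0.499, -0.501, 0.499]
ft_force: [0.4, 0.6, 0.8]
grip_width: 0.957
```

```bash
cat >> h.py <<'E'
def look(n,z0,cam="wrist"):
    p=camera(cam); W=cloud(p); o=monitor.get_obs(); print(np.round(o["position"],4),round(o["grip_width"],3))
    for d in regions_of(p,n)[:2]:
        w=W[d["region"]]; w=w[w[:,2]>z0]
        if len(w)>5: print(n,round(d["p"],2),np.round(d["centre"]),len(w),cv2.minAreaRect((w[:,:2]*1000).astype(np.float32)),cv2.minEnclosingCircle((w[:,:2]*1000).astype(np.float32)),np.percentile(w[:,2],[10,50,90]))
    return p
E
python3 - <<'E'
from h import *
look("round_rosette",.016); look("small_rosette",.016)
E
```

```text
[ 0.4193 -0.1639  0.0756] 0.965
round_rosette 0.72 [209. 254.] 1953 ((418.8583068847656, -167.79974365234375), (41.041282653808594, 40.94169235229492), 30.145774841308594) ((418.6194763183594, -167.88226318359375), 21.129560470581055) [0.01847261 0.01927957 0.02006471]
[ 0.4193 -0.1639  0.0757] 0.961
small_rosette 0.58 [321. 197.] 389 ((386.12353515625, -227.60467529296875), (153.12059020996094, 22.621456146240234), 68.12345886230469) ((381.3248291015625, -225.67788696289062), 76.8061752319336) [0.01826895 0.01921995 0.01993362]
```

Request:
step_arm:
  increments:
    - [0.082,0,-0.004,-0.02,0]
    - [0.082,0,0,-0.02,0]
    - [0.082,0,0,-0.02,0]
    - [0.082,0,0,-0.012,0]
    - [0.082,0,0,-0.006,0]
    - [0.082,0,0,0,0]
    - [0,0,0,0,0]
    - [0,0,0,0,0]
    - [0,0,0,0,0]
    - [0,0,0,0,0]
  force: 40

```text
clock: 8.12
position: [0.4193, -0.1692, -0.0009]
ee_rot: [0.501, 0.498, -0.501, 0.499]
ft_force: [-2.2, 1.6, 6.9]
grip_width: 0.635
```

Request:
step_arm:
  increments:
    - [0,0,0,0.02,0]
    - [0,0,0,0.03,0]
    - [0,0.008,0,0.03,0]
    - [0,0.032,-0.0045,0,0]
    - [0,0.032,-0.0045,0,0]
    - [0,0.032,-0.0045,0,0]
    - [0,0.032,-0.0045,0,0]
    - [0,0.032,-0.0045,0,0]
    - [0,0.032,-0.0045,0,0]
    - [0,0.03,-0.0045,-0.015,0]
    - [0,0,0,-0.02,0]
    - [0,0,0,-0.01,0]

```text
clock: 9.12
position: [0.6487, -0.2, 0.0309]
ee_rot: [-0.501, -0.499, 0.501, -0.498]
ft_force: [-1.6, 0.3, -2.0]
grip_width: 0.636
```

Request:
step_arm:
  increments:
    - [0,0,0,0,0]
    - [0,0,0,0,0]

```text
clock: 9.28
position: [0.6476, -0.2006, 0.0331]
ee_rot: [-0.501, -0.499, 0.502, -0.498]
ft_force: [-0.3, 0.0, -0.3]
grip_width: 0.636
```

Request:
step_arm:
  increments:
    - [0,0.0015,0,-0.012,0]
    - [0,0,0,-0.01,0]
    - [0,0,0,-0.0065,0]
    - [0,0,0,0,0]
    - [0.07,0,0,0,0]
    - [0.07,0,0,0,0]
    - [0.07,0,0,0.002,0]
    - [0.07,0,0,0.025,0]
    - [0.07,0,0,0.035,0]
    - [0.07,0,0,0.03,0]
    - [0.07,-0.012,0.04,0,0]
    - [0.07,-0.012,0.04,0,0]

```text
clock: 10.28
position: [0.6273, -0.1227, 0.0992]
ee_rot: [0.503, 0.496, -0.502, 0.499]
ft_force: [0.0, 1.8, -1.1]
grip_width: 0.819
```

Run:
```python
from h import *
look("round_rosette",.016); save(look("square_tray",.018),"w3.png",1); look("round_rosette",.016,"side")
```

```text
[ 0.6249 -0.1094  0.0982] 0.82
round_rosette 0.62 [271. 274.] 2113 ((648.1995239257812, -198.7516632080078), (55.34440231323242, 54.105464935302734), 53.86808395385742) ((648.7100219726562, -199.1337127685547), 28.026256561279297) [0.01693877 0.02267358 0.02381097]
[ 0.626  -0.1161  0.0976] 0.819
square_tray 0.92 [294. 254.] 844 ((614.5425415039062, -174.90545654296875), (140.12408447265625, 78.12598419189453), 40.805782318115234) ((613.8614501953125, -175.48208618164062), 79.43373107910156) [0.01935518 0.02114617 0.02203928]
[ 0.6262 -0.121   0.0969] 0.819
round_rosette 0.63 [184. 206.] 353 ((642.1480102539062, 10.354713439941406), (147.37962341308594, 149.72525024414062), 24.1734561920166) ((642.7623901367188, 11.337139129638672), 76.8853759765625) [0.01705927 0.02035745 0.02277312]
round_rosette 0.57 [142. 249.] 140 ((645.5661010742188, -189.9973907470703), (51.89890670776367, 40.58576965332031), 8.418002128601074) ((646.2535400390625, -194.79251098632812), 26.053407669067383) [0.01717817 0.02162967 0.02467378]
```

Request:
step_arm:
  increments:
    - [0.07,-0.0075,0.0368,0,0.025]
    - [0.07,-0.0075,0.0368,0,0.025]
    - [0.07,-0.0075,0.0368,0,0.025]
    - [0.07,-0.0075,0.0368,0,0.025]
    - [0.07,-0.0075,0.0368,0,0.025]
    - [0.07,-0.0075,0.0368,0,0.025]
    - [0.07,-0.0075,0.0368,0,0.025]
    - [0.07,-0.0075,0.0368,0,0.025]
    - [0.07,-0.0075,0.0368,0,0.025]
    - [0.07,-0.0075,0.0368,0,0.025]
    - [0.07,-0.0075,0.0368,0,0.025]
    - [0.07,-0.0075,0.0368,0,0.025]

```text
clock: 11.58
position: [0.5368, 0.3213, 0.0963]
ee_rot: [0.422, 0.568, -0.421, 0.568]
ft_force: [0.9, -0.1, -0.2]
grip_width: 0.82
```

Request:
step_arm:
  increments:
    - [0.07,-0.0075,0.0368,-0.01,0.025]
    - [0.07,-0.0075,0.0368,-0.01,0.025]
    - [0.07,0,0,0,0]
    - [0.07,0,0,0,0]
    - [0.07,0,0,0,0]

```text
clock: 12.0
position: [0.522, 0.3935, 0.0759]
ee_rot: [0.407, 0.578, -0.407, 0.578]
ft_force: [0.2, -0.8, -0.4]
grip_width: 0.821
```

Run:
```python
from h import *
p=look("level_shoe",.027);look("level_shoe",.006); o=monitor.get_obs(); 
from scipy.spatial.transform import Rotation as R
print(R.from_quat(o["ee_rot"]).as_matrix()[:,1]); save(p,"w4.png",1)
```

```text
[0.5225 0.3928 0.0761] 0.823
level_shoe 0.61 [202. 254.] 1266 ((521.4467163085938, 393.8300476074219), (27.87626838684082, 28.454410552978516), 20.209062576293945) ((521.5337524414062, 394.4811096191406), 18.927034378051758) [0.02943455 0.03037334 0.03130175]
[0.5225 0.3927 0.0765] 0.815
level_shoe 0.74 [201. 256.] 2361 ((521.4359741210938, 393.7378234863281), (40.05305480957031, 40.55849075317383), 20.313074111938477) ((521.4507446289062, 393.763427734375), 27.600839614868164) [0.01255517 0.02919248 0.03099999]
[9.42007812e-01 3.35590286e-01 6.64702390e-04]
```

View pics/w4.png

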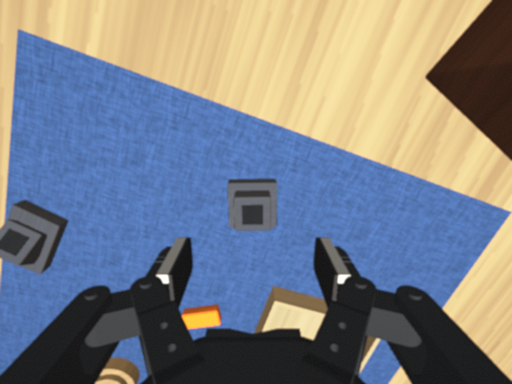

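Request:
step_arm:
  increments:
    - [0.07,-0.001,0.001,-0.02,0.01]
    - [0.07,0,0,-0.02,0]
    - [0.07,0,0,-0.02,0]
    - [0.07,0,0,-0.011,0]
    - [0.07,0,0,-0.004,0]
    - [0.07,0,0,0,0]
    - [0,0,0,0,0]
    - [0,0,0,0,0]
    - [0,0,0,0,0]
    - [0,0,0,0,0]
  force: 60

```text
clock: 13.03
position: [0.5209, 0.3962, 0.0031]
ee_rot: [0.405, 0.58, -0.403, 0.581]
ft_force: [-0.3, -0.1, 6.1]
grip_width: 0.447
```

Request:
step_arm:
  increments:
    - [0,0,0,0.02,0]
    - [0,0,0,0.035,0]
    - [0,0,-0.02,0.04,0]
    - [0,0.0075,-0.0365,0,-0.02]
    - [0,0.0075,-0.0365,0,-0.02]
    - [0,0.0075,-0.0365,0,-0.02]
    - [0,0.0075,-0.0365,0,-0.02]
    - [0,0.0075,-0.0365,0,-0.02]
    - [0,0.0075,-0.0365,0,-0.02]
    - [0,0.0075,-0.0365,0,-0.02]
    - [0,0.0075,-0.0365,0,-0.02]
    - [0,0.0075,-0.0365,0,-0.02]

```text
clock: 14.03
position: [0.5877, 0.0465, 0.0943]
ee_rot: [0.455, 0.541, -0.454, 0.542]
ft_force: [1.2, -0.1, -0.7]
grip_width: 0.448
```

Request:
step_arm:
  increments:
    - [0,0.0075,-0.0365,0,-0.02]
    - [0,0.0075,-0.0365,0,-0.02]
    - [0,0.0075,-0.0365,0,-0.02]
    - [0,0.0075,-0.0365,0,-0.02]
    - [0,0.0075,-0.0365,0,-0.02]
    - [0,0.0075,-0.0365,0,-0.02]
    - [0,0.0075,-0.0365,0,-0.02]
    - [0,0.0075,-0.0365,0,-0.015]
    - [0,0,-0.022,-0.01,0]
    - [0,0,0,-0.025,0]
    - [0,0,0,0,0]
    - [0,0,0,0,0]

```text
clock: 15.03
position: [0.6466, -0.2644, 0.0576]
ee_rot: [0.495, 0.506, -0.495, 0.504]
ft_force: [0.2, 0.8, -0.6]
grip_width: 0.451
```

Request:
step_arm:
  increments:
    - [0,0.002,0,-0.02,0]
    - [0,0,0,-0.015,0]
    - [0,0,0,-0.01,0]
    - [0,0,0,-0.006,0]
    - [0,0,0,0,0]
    - [0.055,0,0,0,0]
    - [0.055,0,0,0,0]
    - [0.055,0,0,0.003,0]
    - [0.055,0,0,0.03,0]
    - [0.055,0,0,0.04,0]
    - [0.055,-0.005,0.035,0.02,0]
    - [0.055,-0.005,0.035,0,0]

```text
clock: 16.03
position: [0.6422, -0.1979, 0.1069]
ee_rot: [0.497, 0.501, -0.495, 0.507]
ft_force: [1.4, 1.9, 0.2]
grip_width: 0.643
```

Run:
```python
from h import *
p=look("level_shoe",.01); save(p,"w5.png",1); look("level_shoe",.03,"side"); look("round_rosette",.02)
```

```text
[ 0.6414 -0.1859  0.1048] 0.643
level_shoe 0.72 [259. 259.] 1605 ((649.026611328125, -269.5104064941406), (38.98582077026367, 45.67039489746094), 1.6507757902145386) ((648.9513549804688, -269.09857177734375), 28.8592472076416) [0.01643498 0.02943031 0.03498381]
[ 0.6403 -0.1916  0.1022] 0.645
level_shoe 0.59 [128. 262.] 69 ((646.8412475585938, -265.1719055175781), (33.199134826660156, 28.07632064819336), 87.98799133300781) ((647.6685180664062, -265.877685546875), 17.96908187866211) [0.03130857 0.03371701 0.03569673]
[ 0.6394 -0.1961  0.1008] 0.646
round_rosette 0.85 [203. 263.] 1636 ((648.7769775390625, -199.08087158203125), (41.032615661621094, 41.09007263183594), 50.35615158081055) ((649.027099609375, -199.39808654785156), 20.99235725402832) [0.02237613 0.02327571 0.02410465]
```

View pics/w5.png

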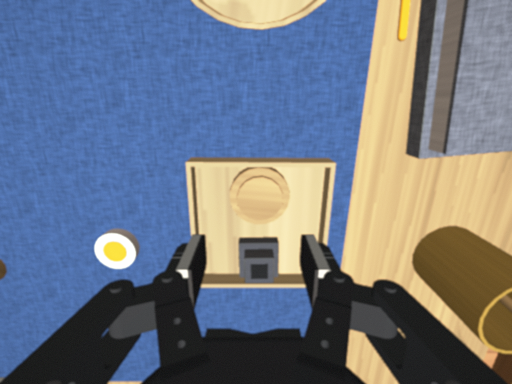

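Request:
step_arm:
  increments:
    - [0.075,-0.018,0.031,-0.001,-0.08]
    - [0.075,-0.018,0.031,-0.001,-0.08]
    - [0.075,-0.018,0.031,-0.001,-0.08]
    - [0.075,-0.018,0.031,-0.001,-0.08]
    - [0.075,-0.018,0.031,-0.001,-0.08]
    - [0.075,-0.018,0.031,-0.001,-0.08]
    - [0.075,-0.018,0.031,-0.001,-0.08]
    - [0.075,-0.018,0.031,-0.001,-0.08]
    - [0.075,-0.018,0.031,-0.001,-0.08]
    - [0.075,-0.018,0.031,-0.001,-0.08]
    - [0.075,0,0.0,0,-0.08]
    - [0.075,0,0,0,0]

```text
clock: 17.33
position: [0.4592, 0.1152, 0.0907]
ee_rot: [0.663, 0.245, -0.663, 0.246]
ft_force: [1.2, -1.6, -0.0]
grip_width: 0.876
```

```bash
cat >> h.py <<'E'
from scipy.spatial.transform import Rotation as R
def jaw():
    v=R.from_quat(monitor.get_obs()["ee_rot"]).as_matrix()[:,1]; print("jaw deg",np.degrees(np.arctan2(v[1],v[0])))
E
python3 - <<'E'
from h import *
look("oval_rosette",.016);p=look("oval_rosette",.006);jaw(); save(p,"w6.png",1)
E
```

```text
[0.4599 0.1138 0.0906] 0.879
oval_rosette 0.56 [194. 213.] 2104 ((441.2948303222656, 144.76797485351562), (55.959903717041016, 32.242958068847656), 38.276519775390625) ((440.72491455078125, 145.49017333984375), 27.990951538085938) [0.01845949 0.01929668 0.02008439]
[0.4603 0.1129 0.0905] 0.876
jaw deg -49.296358735755426
```

View pics/w6.png

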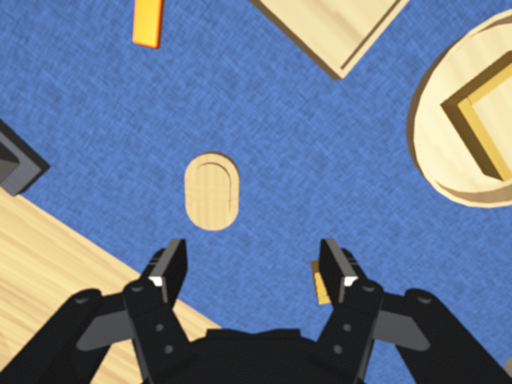

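Request:
step_arm:
  increments:
    - [0.075,-0.01,0.016,-0.01,-0.042]
    - [0.075,-0.009,0.016,-0.01,0]
    - [0.075,0,0,-0.02,0]
    - [0.075,0,0,-0.02,0]
    - [0.075,0,0,-0.01,0]
    - [0.075,0,0,0,0]
    - [0.075,0,0,0,0]
  force: 40

```text
clock: 18.12
position: [0.4407, 0.1458, 0.0206]
ee_rot: [-0.668, -0.232, 0.668, -0.232]
ft_force: [-0.7, 0.5, 0.1]
grip_width: 0.875
```

Request:
step_arm:
  increments:
    - [0.075,0,-0.001,-0.012,0]
    - [0.075,0,0,-0.0085,0]
    - [0.075,0,0,0,0]
    - [0,0,0,0,0]
    - [0,0,0,0,0]
    - [0,0,0,0,0]
    - [0,0,0,0,0]
    - [0,0,0,0,0]

```text
clock: 18.78
position: [0.4409, 0.1456, 0.0007]
ee_rot: [0.668, 0.232, -0.668, 0.232]
ft_force: [-0.8, 0.2, 6.1]
grip_width: 0.526
```

Request:
step_arm:
  increments:
    - [0,0,0,0.02,0]
    - [0,0,0,0.03,0]
    - [0,0,0,0.03,0]
    - [0,0.021,0.0038,0,0.104]
    - [0,0.021,0.0038,0,0.104]
    - [0,0.021,0.0038,0,0.104]
    - [0,0.021,0.0038,0,0.104]
    - [0,0.021,0.0038,0,0.104]
    - [0,0.021,0.0038,0,0.104]
    - [0,0.021,0.0038,0,0.104]
    - [0,0.021,0.0038,0,0.104]
    - [0,0.021,0.0038,-0.01,0.104]

```text
clock: 19.78
position: [0.6315, 0.1799, 0.0716]
ee_rot: [0.491, 0.509, -0.489, 0.51]
ft_force: [-0.1, -0.0, 0.6]
grip_width: 0.525
```

Request:
step_arm:
  increments:
    - [0,0,0,-0.02,0]
    - [0,0,0,-0.01,0]
    - [0,0,0,0,0]
    - [0,0,0,0,0]

```text
clock: 20.12
position: [0.6286, 0.1795, 0.0397]
ee_rot: [0.491, 0.509, -0.492, 0.508]
ft_force: [0.3, 0.1, 0.4]
grip_width: 0.525
```

Run:
```python
from h import *
jaw(); print(monitor.get_obs()["position"]); look("oblong_tray",.017,"side")
```

```text
jaw deg 1.9334307879143346
[0.6285642  0.17945886 0.03970995]
[0.6292 0.1797 0.0407] 0.523
oblong_tray 0.56 [249. 148.] 560 ((626.9932250976562, 224.96548461914062), (113.57273864746094, 192.7466583251953), 2.2096478939056396) ((626.32568359375, 225.2064208984375), 108.88191986083984) [0.01798101 0.0206504  0.02246271]
```

Request:
step_arm:
  increments:
    - [0,0,0,-0.015,0]
    - [0,0,0,-0.012,0]
    - [0,0,0,-0.007,0]
    - [0,0,0,0,0]
    - [0.06,0,0,0,0]
    - [0.06,0,0,0,0]
    - [0.06,0,0,0.003,0]
    - [0.06,0,0,0.03,0]
    - [0.06,0,0,0.03,0]
    - [0.06,-0.015,-0.02,0.03,0]
    - [0.06,-0.02,-0.03,0,0]
    - [0.06,0,0,0,0]

```text
clock: 21.22
position: [0.5936, 0.124, 0.1007]
ee_rot: [0.492, 0.506, -0.493, 0.509]
ft_force: [0.9, -0.7, -0.9]
grip_width: 0.702
```

Run:
```python
from h import *
look("oval_rosette",.02); p=look("oval_rosette",.02,"side"); q=camera("wrist"); save(q,"w7.png",1)
```

```text
[0.5943 0.1259 0.1002] 0.706
oval_rosette 0.82 [136. 295.] 2453 ((628.7674560546875, 179.0758514404297), (32.22950744628906, 55.50058364868164), 2.752993583679199) ((628.5184936523438, 179.0816192626953), 27.80978775024414) [0.02240956 0.02328554 0.0241165 ]
[0.5947 0.1293 0.0998] 0.7
oval_rosette 0.86 [230. 169.] 259 ((626.8216552734375, 179.49264526367188), (56.7213249206543, 39.10015106201172), 84.00953674316406) ((620.9885864257812, 179.46832275390625), 30.320659637451172) [0.02107837 0.02322144 0.0251594 ]
```

View pics/w7.png

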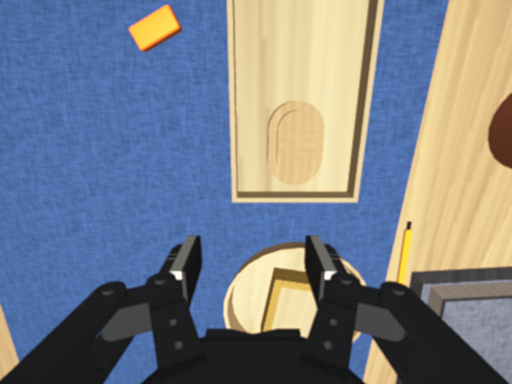

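Request:
step_arm:
  increments:
    - [0.07,-0.0272,0.019,-0.001,-0.024]
    - [0.07,-0.0272,0.019,-0.001,-0.024]
    - [0.07,-0.0272,0.019,-0.001,-0.024]
    - [0.07,-0.0272,0.019,-0.001,-0.024]
    - [0.07,-0.0272,0.019,-0.001,-0.024]
    - [0.07,-0.0272,0.019,-0.001,-0.024]
    - [0.07,-0.0272,0.019,-0.001,-0.024]
    - [0.07,-0.0272,0.019,-0.001,-0.024]
    - [0.07,-0.0272,0.019,-0.001,-0.024]
    - [0.07,0,0,0,0]
    - [0.07,0,0,0,0]
    - [0.07,0,0,0,0]

```text
clock: 22.47
position: [0.35, 0.3011, 0.0902]
ee_rot: [0.543, 0.453, -0.543, 0.453]
ft_force: [0.7, 0.8, 0.0]
grip_width: 0.82
```

Run:
```python
from h import *
look("pitched_shoe",.007);p=look("pitched_shoe",.02);jaw(); save(p,"w8.png",1)
W=cloud(p).reshape(-1,3); q=W[(np.hypot(W[:,0]-.35,W[:,1]-.3)<.045)&(W[:,2]>.006)&(W[:,2]<.018)]
print(cv2.minAreaRect((q[:,:2]*1000).astype(np.float32)))
```

```text
[0.3504 0.3005 0.0901] 0.819
pitched_shoe 0.76 [199. 253.] 2776 ((349.3587646484375, 297.6925354003906), (56.86336135864258, 40.09402847290039), 79.30355834960938) ((349.67376708984375, 298.1927795410156), 33.388214111328125) [0.01252692 0.01427873 0.03479601]
pitched_shoe 0.53 [362. 503.] 182 ((591.25146484375, 60.31120300292969), (19.044666290283203, 6.414673328399658), 42.14360427856445) ((592.2525634765625, 59.20491409301758), 9.675695419311523) [0.00805092 0.0131196  0.02006883]
[0.3505 0.3002 0.09  ] 0.817
pitched_shoe 0.86 [200. 252.] 1304 ((350.2922668457031, 302.3971252441406), (33.58169174194336, 27.90315818786621), 79.35417175292969) ((350.0111389160156, 302.19976806640625), 20.842178344726562) [0.02372189 0.03056863 0.03638031]
jaw deg -10.508930468760871
((349.47637939453125, 298.13385009765625), (55.88497543334961, 39.952510833740234), 79.36203002929688)
```

View pics/w8.png

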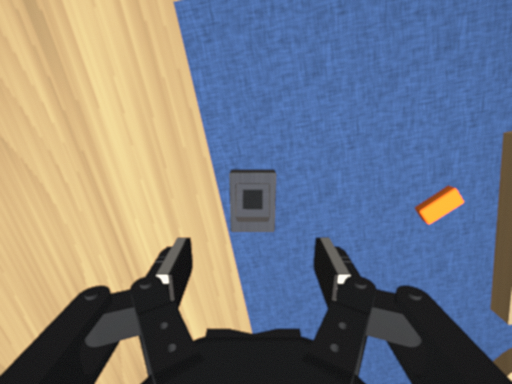

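Request:
step_arm:
  increments:
    - [0.07,-0.001,-0.002,-0.025,0]
    - [0.07,0,0,-0.025,0]
    - [0.07,0,0,-0.02,0]
    - [0.07,0,0,-0.012,0]
    - [0.07,0,0,-0.006,0]
    - [0.07,0,0,0,0]
    - [0,0,0,0,0]
    - [0,0,0,0,0]
    - [0,0,0,0,0]
    - [0,0,0,0,0]
    - [0,0,0,0,0]
  force: 60

```text
clock: 23.58
position: [0.3495, 0.2991, 0.0035]
ee_rot: [0.544, 0.452, -0.543, 0.453]
ft_force: [-1.8, -0.7, 8.7]
grip_width: 0.443
```

Request:
step_arm:
  increments:
    - [0,0,0,0.02,0]
    - [0,0,0,0.03,0]
    - [0,0,0,0.035,0]
    - [0,0.0308,-0.003,0,0.024]
    - [0,0.0308,-0.003,0,0.024]
    - [0,0.0308,-0.003,0,0.024]
    - [0,0.0308,-0.003,0,0.024]
    - [0,0.0308,-0.003,0,0.024]
    - [0,0.0308,-0.003,0,0.024]
    - [0,0.0308,-0.003,0,0.024]
    - [0,0.0308,-0.003,0,0.024]
    - [0,0.0308,-0.003,0,0.024]

```text
clock: 24.58
position: [0.6276, 0.2709, 0.0877]
ee_rot: [0.491, 0.508, -0.491, 0.509]
ft_force: [0.0, 0.7, -1.0]
grip_width: 0.449
```

Request:
step_arm:
  increments:
    - [0,0,0,-0.02,0]
    - [0,0,0,-0.02,0]
    - [0,0,0,-0.01,0]
    - [0,0,0,0,0]
    - [0,0,0,0,0]

```text
clock: 25.0
position: [0.6256, 0.2716, 0.0375]
ee_rot: [0.491, 0.509, -0.491, 0.508]
ft_force: [0.6, -0.2, -0.5]
grip_width: 0.447
```

Request:
step_arm:
  increments:
    - [0,0.001,0,-0.014,0]
    - [0,0,0,-0.01,0]
    - [0,0,0,-0.0055,0]
    - [0,0,0,0,0]
    - [0.055,0,0,0,0]
    - [0.055,0,0,0,0]
    - [0.055,0,0,0.003,0]
    - [0.055,0,0,0.035,0]
    - [0.055,0,0,0.04,0]
    - [0.055,-0.02,-0.01,0.03,0]
    - [0.055,-0.035,-0.02,0.02,0]
    - [0.055,-0.02,0,0,0]

```text
clock: 26.0
position: [0.555, 0.2417, 0.1384]
ee_rot: [0.493, 0.507, -0.491, 0.509]
ft_force: [1.0, 0.1, -0.3]
grip_width: 0.644
```

Request:
step_arm:
  increments:
    - [0.055,-0.03,0,0.035,0]
    - [0.055,-0.035,0,0.035,0]
    - [0.055,-0.035,0,0.03,0]
    - [0.055,0,0,0,0]
    - [0.055,0,0,0,0]
    - [0.055,0,0,0,0]

```text
clock: 26.5
position: [0.4667, 0.2425, 0.2224]
ee_rot: [0.492, 0.508, -0.491, 0.509]
ft_force: [0.2, -0.6, 0.3]
grip_width: 0.645
```

Run:
```python
from h import *
q=camera("wrist"); save(q,"w9.png",1)
for n,z in [("pitched_shoe",.01),("oval_rosette",.02)]: look(n,z)
a=camera("scene");b=camera("side")
im=np.hstack([a["color"][90:330,100:500],b["color"][60:300,100:500]])[...,::-1]; cv2.imwrite("pics/end.png",im)
for n,z in [("pitched_shoe",.01),("oval_rosette",.02),("level_shoe",.01),("large_bracket",.018),("small_bracket",.016),("small_rosette",.016),("round_rosette",.02)]: look(n,z,"side")
```

```text
[0.4667 0.2424 0.2213] 0.639
pitched_shoe 0.57 [147. 378.] 1426 ((626.1881103515625, 269.8048400878906), (40.424930572509766, 56.14091491699219), 1.5645828247070312) ((625.031982421875, 269.6930236816406), 32.84245681762695) [0.0161452  0.02287339 0.03837444]
[0.4665 0.2426 0.2212] 0.645
oval_rosette 0.57 [213. 363.] 797 ((628.1299438476562, 179.17466735839844), (32.73000717163086, 56.9122314453125), 2.2199647426605225) ((629.8905029296875, 179.242919921875), 28.61223602294922) [0.02223509 0.02324051 0.02415925]
[0.4663 0.243  0.2218] 0.64
pitched_shoe 0.83 [254. 136.] 497 ((625.0432739257812, 270.61029052734375), (41.97932434082031, 57.457862854003906), 1.6068215370178223) ((624.45556640625, 270.9504699707031), 32.58023452758789) [0.01477631 0.01885882 0.03788092]
[0.4663 0.2431 0.2221] 0.648
oval_rosette 0.95 [227. 166.] 255 ((624.58251953125, 179.75416564941406), (40.3203010559082, 56.78894805908203), 12.90517520904541) ((624.9605102539062, 179.9613800048828), 28.680259704589844) [0.02146474 0.02314868 0.02481543]
[0.4663 0.2431 0.2222] 0.643
level_shoe 0.62 [129. 260.] 178 ((648.
[... 1011 characters left out ...]
48 ((361.24530029296875, -286.00640869140625), (22.423954010009766, 28.707380294799805), 37.878807067871094) ((359.5027770996094, -287.26397705078125), 15.240300178527832) [0.0172302  0.01920572 0.0214136 ]
[0.4663 0.243  0.2224] 0.644
round_rosette 0.67 [141. 250.] 118 ((647.9188232421875, -197.81463623046875), (40.62984085083008, 41.848663330078125), 6.3225884437561035) ((649.829833984375, -197.9267578125), 22.241628646850586) [0.02113513 0.02307912 0.02497099]
round_rosette 0.37 [160. 359.] 10 ((362.5474548339844, -283.1700134277344), (24.111648559570312, 11.972480773925781), 76.75790405273438) ((363.1852111816406, -283.320068359375), 13.182024955749512) [0.02021159 0.02071367 0.02230622]
```

View pics/w9.png

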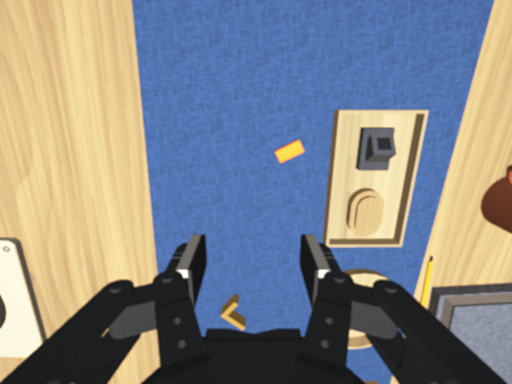

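View pics/end.png

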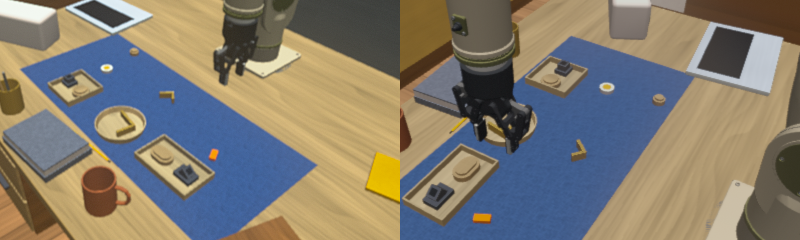

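All five pieces lie flat in their trays, the spares have not moved, and the arm is clear at z = 0.22 m.

```bash
python3 -c "
from h import *
print(ticket.hand_in())"
```

```text
the job is handed in; nothing more can be done
None
```

All three kits are made up and the job is handed in, after about 27 s of the 115 s allowed.

- **Square tray:** the level shoe and the larger round rosette lie side by side, with a gap of roughly 15–20 mm between them.
- **Oblong tray:** the pitched shoe and the oval rosette lie end to end, with a gap of about 27 mm.
- **Round dish:** the large bracket lies near the centre.

**Last checks:**
- The wrist and side cameras put the tops of the pieces about 4 mm above their heights on the desk. That means they sit on the tray floors, flat and right way up.
- The small rosette and small bracket measured within a few millimetres of where they started.
- The gripper was open and clear at z = 0.22 m.

**Disagreements:**
- The last side-camera reading of the large bracket was spoiled because the arm was partly in front of it. For that piece I relied on the wrist reading taken just after placing (centre 642.8, 8.0 mm; top at 25 mm) and the final scene picture, which shows it in the dish.
- The networks also gave a few low-confidence wrong labels, which I checked against the pictures and ignored.

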